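Line up the tint pots by shade

TASK

Stand the four green tint pots from the red tray on the four black pads of the board, one on each, in order of shade: the palest on the pad next to the card with the pale stain, getting darker step by step to the darkest beside the card with the dark stain. Keep every pot upright, centre it on its pad, set it down rather than letting it fall, and leave the black mixing bowl where it is.

Things in the scene. Friction and masses are not known exactly. Their poses are not given: they have to be found in the camera images.
- pot_pale: The palest tint pot: closed, straight-sided, 48 mm in diameter, 58 mm tall, 0.11 kg, like the others but coloured very pale mint green (thin white bands). Origin: centre of its underside, z up. Starts in the red tray (floor 4 mm thick, rims 22 mm high) in a rough row, any order, 93 mm apart, parallel to the pads' row; fingers closing across the row have free room.
- pot_light: The second palest tint pot: closed, straight-sided, 48 mm in diameter, 58 mm tall, 0.11 kg, like the others but coloured light fresh green (thin white bands). Origin: centre of its underside, z up. Starts in the red tray (floor 4 mm thick, rims 22 mm high) in a rough row, any order, 93 mm apart, parallel to the pads' row; fingers closing across the row have free room.
- pot_mid: The second darkest tint pot: closed, straight-sided, 48 mm in diameter, 58 mm tall, 0.11 kg, like the others but coloured medium leaf green (thin white bands). Origin: centre of its underside, z up. Starts in the red tray (floor 4 mm thick, rims 22 mm high) in a rough row, any order, 93 mm apart, parallel to the pads' row; fingers closing across the row have free room.
- pot_dark: The darkest tint pot: closed, straight-sided, 48 mm in diameter, 58 mm tall, 0.11 kg, like the others but coloured very dark, nearly black green (thin white bands). Origin: centre of its underside, z up. Starts in the red tray (floor 4 mm thick, rims 22 mm high) in a rough row, any order, 93 mm apart, parallel to the pads' row; fingers closing across the row have free room.
- pad_a: One of four identical black rubber pads, fixed in a straight row pad_a, b, c, d on the aluminium board, 80 mm between centres: 66 mm in diameter, 4 mm thick, flat, a white dot at the centre. Origin: centre of its underside, on the board's top 6 mm above the table; y runs along the row from pad_a to pad_d, z up. An end pad.
- pad_b: One of four identical black rubber pads, fixed in a straight row pad_a, b, c, d on the aluminium board, 80 mm between centres: 66 mm in diameter, 4 mm thick, flat, a white dot at the centre. Origin: centre of its underside, on the board's top 6 mm above the table; y runs along the row from pad_a to pad_d, z up. An inner pad, beside pad_a.
- pad_c: One of four identical black rubber pads, fixed in a straight row pad_a, b, c, d on the aluminium board, 80 mm between centres: 66 mm in diameter, 4 mm thick, flat, a white dot at the centre. Origin: centre of its underside, on the board's top 6 mm above the table; y runs along the row from pad_a to pad_d, z up. An inner pad, beside pad_d.
- pad_d: One of four identical black rubber pads, fixed in a straight row pad_a, b, c, d on the aluminium board, 80 mm between centres: 66 mm in diameter, 4 mm thick, flat, a white dot at the centre. Origin: centre of its underside, on the board's top 6 mm above the table; y runs along the row from pad_a to pad_d, z up. An end pad.
- card_pale: White test card, 70 x 70 x 2 mm, with a very pale green stain, fixed on the board just past one end of the pads' row, 85 mm from the centre of the end pad (pad_a or pad_d, as it happens). It marks the pale end. A like card with a nearly black green stain marks the dark end. Origin: centre of its underside.
- bowl: A loose black mixing bowl, 110 mm across the rim, 45 mm tall, standing on the table to the left (+y) of the tray and board; a bystander. Origin at the centre of its underside.
There are look-alikes about, which are no part of the job. What is shaped like the pot_pale but pink is not meant.

How it is judged (in metres and radians):
At the end, for the whole second after the job is handed in: Each pot stands upright (within 0.1 rad) and still on its own pad, its centre within 12 mm of the pad's centre and its underside on the pad's top; from the pad next to the pale-stained card to the other end the order is palest, second palest, second darkest, darkest (((horizontal distance between card_pale and pad_a below 0.12 m and horizontal distance between pot_pale and pad_a below 0.012 m and z of pot_pale in the frame of pad_a between 0.001 and 0.008 m and horizontal distance between pot_light and pad_b below 0.012 m and z of pot_light in the frame of pad_b between 0.001 and 0.008 m and horizontal distance between pot_mid and pad_c below 0.012 m and z of pot_mid in the frame of pad_c between 0.001 and 0.008 m and horizontal distance between pot_dark and pad_d below 0.012 m and z of pot_dark in the frame of pad_d between 0.001 and 0.008 m) or (horizontal distance between card_pale and pad_d below 0.12 m and horizontal distance between pot_pale and pad_d below 0.012 m and z of pot_pale in the frame of pad_d between 0.001 and 0.008 m and horizontal distance between pot_light and pad_c below 0.012 m and z of pot_light in the frame of pad_c between 0.001 and 0.008 m and horizontal distance between pot_mid and pad_b below 0.012 m and z of pot_mid in the frame of pad_b between 0.001 and 0.008 m and horizontal distance between pot_dark and pad_a below 0.012 m and z of pot_dark in the frame of pad_a between 0.001 and 0.008 m)) and angle between each of pot_pale, pot_light, pot_mid, pot_dark's own z axis and vertical below 0.1 rad and linear speed of each of pot_pale, pot_light, pot_mid, pot_dark below 0.02 m/s); the robot touches nothing.
It fails at once if a pot is tipped by more than 0.6 rad (angle between any of pot_pale, pot_light, pot_mid, pot_dark's own z axis and vertical above 0.6 rad).
It fails at once if a pot is let fall: its underside more than 40 mm above the table while no finger touches it ((height (world z) of pot_pale above 0.04 m and contact force between the fingers and pot_pale below 0.02 N) or (height (world z) of pot_light above 0.04 m and contact force between the fingers and pot_light below 0.02 N) or (height (world z) of pot_mid above 0.04 m and contact force between the fingers and pot_mid below 0.02 N) or (height (world z) of pot_dark above 0.04 m and contact force between the fingers and pot_dark below 0.02 N)).
It fails at once if the mixing bowl is moved by more than 30 mm (distance of bowl from where it was at the start of the episode above 0.03 m).
It also fails if it takes over 104 s, if anything falls off the work surface, if the arm or the gripper's body presses on something with over 40 N, if the wrist force passes 120 N, or if a joint passes its speed limit or range.

ROBOT

A 6-joint arm with a two-finger parallel gripper is mounted at the origin on the work surface. World frame = base frame: x ahead of the robot, y to its left, z up, the work surface at z = 0. Lengths are in mm, angles in rad, forces in N, time in s.
With the tool pointing down it reaches from about 325 to 900 mm from the base axis. Payload 6.1 kg.
Tool frame: the origin (TCP) lies at the very end of the fingers, on their centre line; the grasp point (between the pads) lies 19 mm behind it; z points along the fingers, y is the direction in which the jaws open and shut (so a half turn about z gives the same grasp; the last joint's range is limited). The gripper opens to 87 mm and grips with 3 to 60 N. Pads are 19 mm wide; open, the fingers measure 117 mm over their backs; the gripper's body (75 mm by 190 mm) begins 51 mm behind the grasp point.
Start: joints at [-1.368, 0.22, 1.526, -0, 1.395, -0.126], TCP at [201.81, -591.513, 183.238] pointing down, gripper open.
Joint ranges: [-2.98, 2.98], [-0.91, 2.08], [0.09, 2.57], [-1.24, 4.39], [0.2, 2.65], [-2.68, 2.68]. Speed limits (rad/s): [2.57, 2.57, 3.01, 3.14, 3.14, 3.14].

INTERFACE

Orientations are given as a rotation vector (axis times angle).
In Python, from station import env, optics, job gives the robot as it stands.
- The arm moves only by the tool carry_out, never from a script. Its arguments are lists of equal length, an entry for each row: "xyz": the shift along the world's x, y, z in cm, a list of three; "rotation": the turn, a rotation vector about the world's x, y, z in degrees, a list of three; "jaw": the closure in counts, from 0 (fully open) to 255 (shut). In form: {"xyz": [[tx, ty, tz], ...], "rotation": [[ax, ay, az], ...], "jaw": [jaw, ...]}. A call has 1 to 12 rows; each row is the pose to reach, as a shift and turn from the pose commanded when the call began; what a row does not reach only later rows make up. A row lasts 1/10 s, in which the tool goes at most 50 mm and 8.59 degrees, less where a joint would pass 70% of its speed; a pose out of reach is approached as far as the arm can. A call with a gripper value outside its range is refused whole. The fingers move at their own pace and stop on an object; "force" is the grip in N (left out, the last holds). Time passes only in rows, so rows that repeat a pose let the fingers close. It gives the time, the measured TCP pose, the force and the opening at its end, in the units of the state.
- env.state(): the state, without advancing time (a new reading comes with each control period).
- optics.get_image(name): name is "scene" or "top"; returns a dict with "color" (400x640x3 uint8, red, green, blue), "depth" (400x640 float32, mm along the optical axis (not along the pixel's ray), 0 where there is no reading), "fx", "fy", "cx", "cy" (pixels), "eye" and "rotation" of the camera in the world. Camera axes: x right, y down, z forward; pixel columns grow to the right and rows downward; lengths in mm; the calibration is good to about 2 mm. A picture is of the moment at which its call begins.
- job.job_done(): hands the job in, once; it reports no verdict.
The state is a dict: "time_s": time; "joints": joint angles; "qvel": joint speeds; "effort": joint torques, N m; "tool_pos": TCP position; "ee_rot": TCP orientation; "contact_force": force on the tool from outside, world axes, zero at the start; "wrist_torque": the same for the moment, N m; "gripper_width": opening from 0.0 (shut) to 1.0 (fully open).
Only numpy, scipy, OpenCV 4.12 (cv2) and the standard library are available. Lean on these libraries where they do the work, as an engineer would, in place of code of your own. Each camera call takes 0.05 s, during which the arm holds its last target.

## Working session

There is one attempt and no reset: what is moved stays moved. The work goes in short steps, Python scripts to look and compute and a tool call to move; the robot and the scene stay as the last step left them, time stands still between calls to the robot, and variables do not carry over. Pictures are saved under pics/ and viewed, and the job is handed in when it is done.

Besides the shell and the picture viewer there is one more tool, called after "Request:" as name(argument=value, ...) on one line, values as JSON. carry_out: Moves the arm, as the interface text tells. Its arguments: {"type":"object","properties":{"xyz":{"type":"array","items":{"type":"array","items":{"type":"number"}}},"rotation":{"type":"array","items":{"type":"array","items":{"type":"number"}}},"jaw":{"type":"array","items":{"type":"number"}},"force":{"type":"number"}},"required":["xyz","rotation","jaw"]}

```bash
mkdir -p pics; ls
python3 - <<'E'
from station import env, optics, job
import cv2
s=env.state();print({k:s[k] for k in s if k not in('effort','qvel')})
for n in('top','scene'):
    d=optics.get_image(n);cv2.imwrite(f'pics/{n}0.png',d['color'][:,:,::-1])
    print(n,d['fx'],d['fy'],d['cx'],d['cy'],d['eye'],d['rotation'])
E
```

```text
pics
{'time_s': 0.0, 'joints': array([-1.36807330e+00,  2.21255820e-01,  1.52758939e+00,  1.28805078e-05,
        1.39465398e+00, -1.26048193e-01]), 'tool_pos': array([ 201.69554508, -590.85101306,  182.13039967]), 'ee_rot': array([-3.09736175e+00, -5.13794514e-01,  9.48251220e-05]), 'contact_force': array([-0.24302003, -0.03639451, -0.39170122]), 'wrist_torque': array([ 0.04626326,  0.02569329, -0.03348388]), 'gripper_width': 0.9979294278566125}
top 504.8620117103414 504.8620117103414 327.0437567252747 199.4433241826315 [ 424.6438744   117.89456909 1386.38202135] [-2.20204291  2.19368787 -0.07742438]
scene 417.16603926217664 417.16603926217664 315.2856749397183 201.51380584238103 [1279.2284152  -312.35286603  585.71722175] [-1.86816411 -1.14021621  0.63269077]
```

View pics/top0.png

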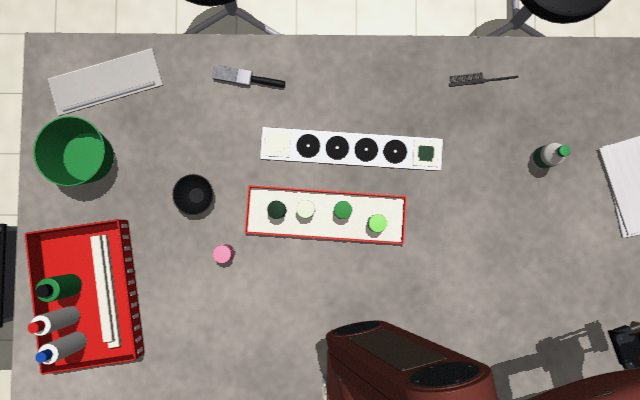

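View pics/scene0.png

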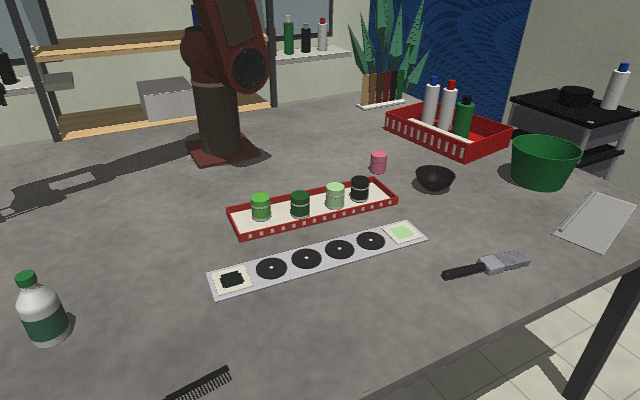

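Top view: pots in the tray at (277,210) dark, (305,209) pale, (343,210) mid and (377,223) light. The pads run from (308,146) to (395,152), with the pale card at (278,143) and the dark card at (426,153). Possible mix-ups are the pink pot (223,254), the green bin (73,152), the green-capped bottles (550,155) and (60,288), and the bowl (193,194). Next I measure and check with crops.

```bash
cat > h.py <<'E'
import numpy as np, cv2
from scipy.spatial.transform import Rotation as R
from station import env, optics, job
def ray(d,uv,z):
    M=R.from_rotvec(d['rotation']).as_matrix()
    v=M@np.array([(uv[0]-d['cx'])/d['fx'],(uv[1]-d['cy'])/d['fy'],1.])
    e=np.array(d['eye']); return e+v*(z-e[2])/v[2]
def pix(d,u,v):
    return None
def cloud(d):
    M=R.from_rotvec(d['rotation']).as_matrix(); Z=d['depth']; v,u=np.mgrid[0:400,0:640]
    P=np.stack([(u-d['cx'])/d['fx']*Z,(v-d['cy'])/d['fy']*Z,Z],-1)
    P=P@M.T+np.array(d['eye']); P[Z==0]=np.nan; return P
E
python3 - <<'E'
from h import *
d=optics.get_image('top'); s=optics.get_image('scene')
c=d['color']; hsv=cv2.cvtColor(c,cv2.COLOR_RGB2HSV)
P=cloud(d); print('table z',np.nanmedian(P[300:330,200:300,2]))
# pots: points with z 50..75 in tray
m=((P[:,:,2]>45)&(P[:,:,2]<80)).astype(np.uint8); m[:185]=0;m[250:]=0;m[:,:250]=0;m[:,405:]=0
n,l,st,ce=cv2.connectedComponentsWithStats(m)
for i in range(1,n):
    if st[i,4]<40: continue
    z=np.nanmedian(P[l==i][:,2]); cs=np.array(ce[i])
    (x,y),r=cv2.minEnclosingCircle(np.argwhere(l==i)[:,::-1].astype(np.float32))
    print('pot',cs.round(1),(round(x,1),round(y,1),round(r,1)),st[i,4],'z',z.round(1),'ray',ray(d,cs,62).round(1),'col',np.median(c[l==i],0))
# pads: dark circles
g=cv2.cvtColor(c,cv2.COLOR_RGB2GRAY); m=(g<70).astype(np.uint8); m[:125]=0;m[172:]=0;m[:,:258]=0;m[:,445:]=0
n,l,st,ce=cv2.connectedComponentsWithStats(m)
for i in range(1,n):
    if st[i,4]<60: continue
    pts=np.argwhere(l==i)[:,::-1].astype(np.float32); cn=cv2.fitEllipse(cv2.convexHull(pts))
    print('dark',np.array(ce[i]).round(1),np.round(cn[0],1),np.round(cn[1],1),st[i,4],'ray',ray(d,cn[0],10).round(1))
hs=cv2.cvtColor(s['color'],cv2.COLOR_RGB2HSV)
# tray outline
m=((hsv[:,:,1]>150)&((hsv[:,:,0]<8)|(hsv[:,:,0]>172))).astype(np.uint8); m[:175]=0;m[255:]=0;m[:,:235]=0;m[:,420:]=0
q=cv2.boxPoints(cv2.minAreaRect(np.argwhere(m>0)[:,::-1].astype(np.float32)))
for a in q: print('tray',a.round(1),ray(d,a,22).round(1))
for n_,im,(x0,y0,x1,y1) in(('ct',c,(235,120,455,255)),('cs',s['color'],(195,140,445,305))):
    cv2.imwrite(f'pics/{n_}.png',cv2.resize(im[y0:y1,x0:x1],None,fx=3.2,fy=3.2,interpolation=cv2.INTER_CUBIC)[:,:,::-1])
E
```

```text
table z -0.24194665834329498
pot [276.5 209.3] (276.5, 209.4, 9.2) 266 z 61.8 ray [475.4 234.2  62. ] col [45. 67. 51.]
pot [305.6 208.6] (305.6, 208.7, 9.1) 261 z 61.7 ray [477.4 157.9  62. ] col [236. 241. 221.]
pot [343.1 209.5] (343.0, 209.6, 9.1) 264 z 61.8 ray [475.3  59.6  62. ] col [ 75. 153.  82.]
pot [377.5 222.8] (377.3, 222.9, 9.3) 267 z 62.3 ray [440.8 -30.9  62. ] col [163. 237. 129.]
dark [307.7 145.3] [307.7 145.3] [22.5 22.7] 396 ray [653.5 154.7  10. ]
dark [336.8 147.2] [336.8 147.2] [22.3 22.8] 396 ray [648.6  74.8  10. ]
dark [365.7 149.1] [365.7 149.1] [22.5 22.7] 400 ray [643.8  -4.8  10. ]
dark [394.7 151. ] [394.7 150.9] [22.2 22.6] 394 ray [639.2 -84.7  10. ]
tray [244.6 232.8] [413.2 322.8  22. ]
tray [247.9 184.9] [542.6 315.5  22. ]
tray [406.2 195.9] [ 514.5 -113.6   22. ]
tray [402.9 243.8] [ 384.9 -103.8   22. ]
```

View pics/ct.png

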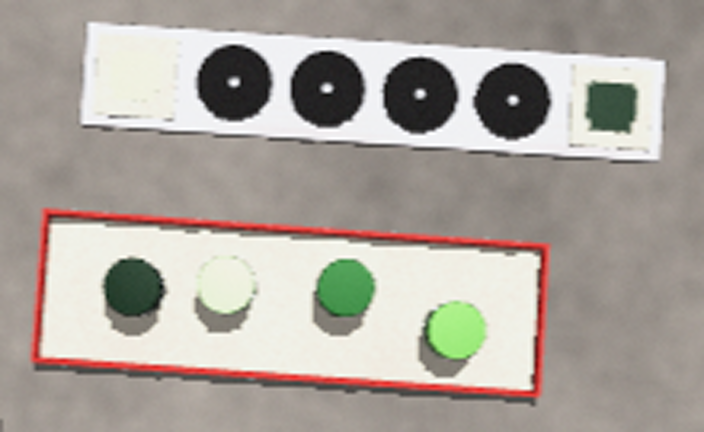

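View pics/cs.png

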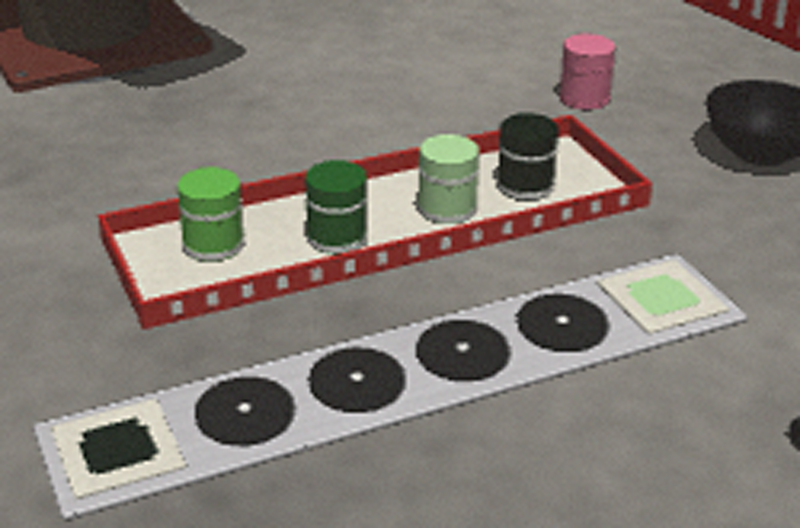

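The crops confirm it. The shades are distinct in both views, the pale stain is at the +y end and the dark stain at the -y end. Targets: pale to (653.5,154.7), light to (648.6,74.8), mid to (643.8,-4.8), dark to (639.2,-84.7). The jaws should lie at about -3.5° to x, which is a +67.7° turn from the start pose. The light pot goes first.

Request:
carry_out(xyz=[[1, 2.4, 0], [2, 4.8, 0], [4, 9.4, 0], [6, 14, 0], [8, 18.7, 0], [10, 23.4, 0], [12, 28, 0], [14, 32.7, 0], [16, 37.4, 0], [18, 42, 0], [20, 46.7, 0], [22, 51.4, 0]], rotation=[[0, 0, 3], [0, 0, 8], [0, 0, 14], [0, 0, 20], [0, 0, 26], [0, 0, 32], [0, 0, 38], [0, 0, 44], [0, 0, 50], [0, 0, 56], [0, 0, 62], [0, 0, 67.7]], jaw=[0, 0, 0, 0, 0, 0, 0, 0, 0, 0, 0, 0], force=20)

```text
time_s: 1.4
tool_pos: [419.4, -82.1, 183.5]
ee_rot: [2.283, 2.157, 0.001]
contact_force: [1.5, -0.2, 1.1]
gripper_width: 0.999
```

Request:
carry_out(xyz=[[0.9, 2.3, -1], [1.6, 4, -3], [1.9, 4.66, -6], [1.9, 4.66, -7.3], [1.9, 4.66, -7.3], [1.9, 4.66, -7.3]], rotation=[[0, 0, 0], [0, 0, 0], [0, 0, 0], [0, 0, 0], [0, 0, 0], [0, 0, 0]], jaw=[0, 0, 0, 0, 0, 0])

```text
time_s: 2.0
tool_pos: [438.2, -38.1, 110.9]
ee_rot: [2.288, 2.152, -0.0]
contact_force: [0.5, 0.8, -0.2]
gripper_width: 1.001
```

Run:
```python
from h import *
d=optics.get_image('scene');cv2.imwrite('pics/s1.png',cv2.resize(d['color'][100:300,180:440],None,fx=3,fy=3)[:,:,::-1])
s=env.state();print(s['tool_pos'],s['joints'],R.from_rotvec(s['ee_rot']).as_matrix().round(4))
```

```text
[438.73261867 -38.26881385 111.45552192] [-2.66320654e-01 -1.71252030e-01  2.06450119e+00 -1.44855661e-04
  1.24673697e+00 -2.04940772e-01] [[ 6.130e-02  9.981e-01  1.500e-03]
 [ 9.981e-01 -6.130e-02 -6.000e-04]
 [-5.000e-04  1.500e-03 -1.000e+00]]
```

View pics/s1.png

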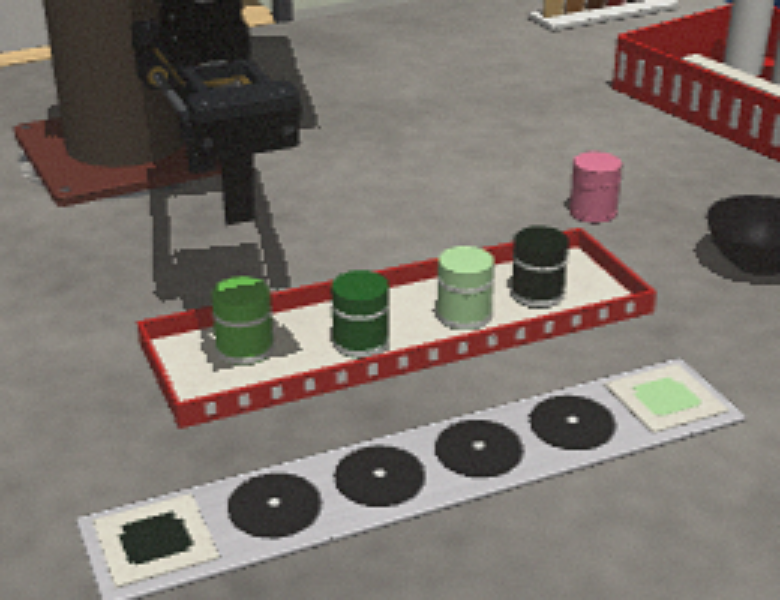

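The gripper hangs over the light pot at crop pixel (243,320), with the TCP reading 7 mm short in y. I correct that first, then descend.

Request:
carry_out(xyz=[[0.2, 0.7, 0], [0.2, 0.7, 0], [0.2, 0.7, 0]], rotation=[[0, 0, 0], [0, 0, 0], [0, 0, 0]], jaw=[0, 0, 0])

```text
time_s: 2.35
tool_pos: [440.5, -30.6, 110.9]
ee_rot: [2.287, 2.153, 0.001]
contact_force: [-0.1, 0.3, -0.8]
gripper_width: 1.005
```

Request:
carry_out(xyz=[[0, 0, -2.5], [0, 0, -5], [0, 0, -7], [0, 0, -8.1], [0, 0, -8.1], [0, 0, -8.1]], rotation=[[0, 0, 0], [0, 0, 0], [0, 0, 0], [0, 0, 0], [0, 0, 0], [0, 0, 0]], jaw=[0, 0, 0, 0, 0, 0])

```text
time_s: 2.95
tool_pos: [440.6, -30.6, 29.9]
ee_rot: [2.287, 2.153, 0.001]
contact_force: [0.1, 0.5, 0.7]
gripper_width: 1.001
```

Request:
carry_out(xyz=[[0, 0, 0], [0, 0, 0], [0, 0, 0], [0, 0, 0], [0, 0, 0], [0, 0, 0], [0, 0, 0], [0, 0, 0], [0, 0, 0], [0, 0, 0]], rotation=[[0, 0, 0], [0, 0, 0], [0, 0, 0], [0, 0, 0], [0, 0, 0], [0, 0, 0], [0, 0, 0], [0, 0, 0], [0, 0, 0], [0, 0, 0]], jaw=[60, 120, 200, 200, 200, 200, 200, 200, 200, 200], force=20)

```text
time_s: 3.95
tool_pos: [440.0, -30.5, 29.2]
ee_rot: [-2.287, -2.153, 0.0]
contact_force: [-0.8, -0.1, -0.6]
gripper_width: 0.238
```

Run:
```python
from h import *
d=optics.get_image('scene');cv2.imwrite('pics/s2.png',cv2.resize(d['color'][100:300,180:440],None,fx=3,fy=3)[:,:,::-1])
s=env.state();print(s['tool_pos'],s['gripper_width'],s['contact_force'])
```

```text
[440.02734856 -30.45843398  29.21801957] 0.23075069533822823 [-0.04025596 -0.42546115 -0.42035279]
```

View pics/s2.png

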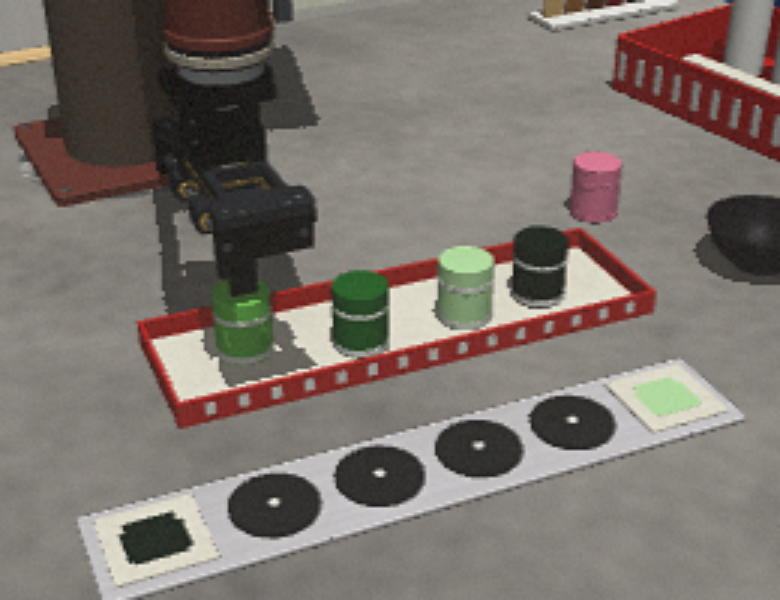

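The opening went below pot width (0.23 of 87 mm is 20 mm against 48 mm), so there is no proper grip. The fingertips appear at crop (240,290), near the pot's top. I'll check the true tool position against the cameras.

```bash
cat >> h.py <<'E'
def proj(d,p):
    M=R.from_rotvec(d['rotation']).as_matrix(); c=M.T@(np.array(p,float)-np.array(d['eye']))
    return np.array([d['cx']+d['fx']*c[0]/c[2],d['cy']+d['fy']*c[1]/c[2]])
E
python3 - <<'E'
from h import *
d=optics.get_image('scene');t=optics.get_image('top')
s=env.state();p=s['tool_pos']
print(proj(d,p),proj(t,p))
for z in (4,62): print(z,proj(d,[440.8,-30.9,z]),proj(t,[440.8,-30.9,z]))
cv2.imwrite('pics/s3.png',cv2.resize(d['color'][140:230,220:310],None,fx=6,fy=6,interpolation=cv2.INTER_CUBIC)[:,:,::-1])
cv2.imwrite('pics/t3.png',cv2.resize(t['color'][120:300,235:435],None,fx=3.5,fy=3.5,interpolation=cv2.INTER_CUBIC)[:,:,::-1])
E
```

```text
[259.8095065  208.20374241] [375.95981792 223.26456737]
4 [260.40504622 216.86125175] [375.11608884 223.0814465 ]
62 [258.88223199 197.0655369 ] [377.49166553 222.83138886]
```

View pics/s3.png

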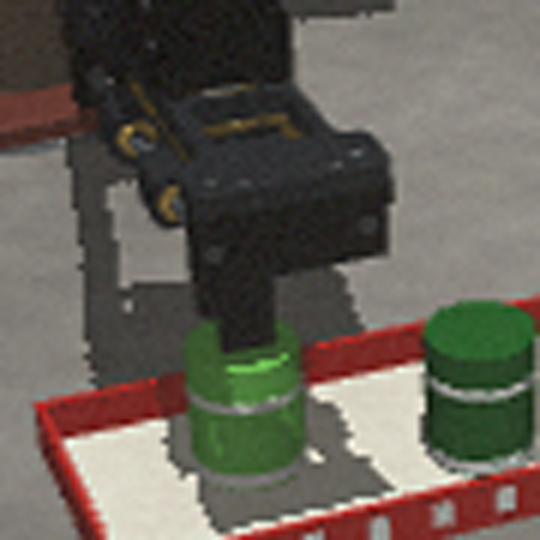

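View pics/t3.png

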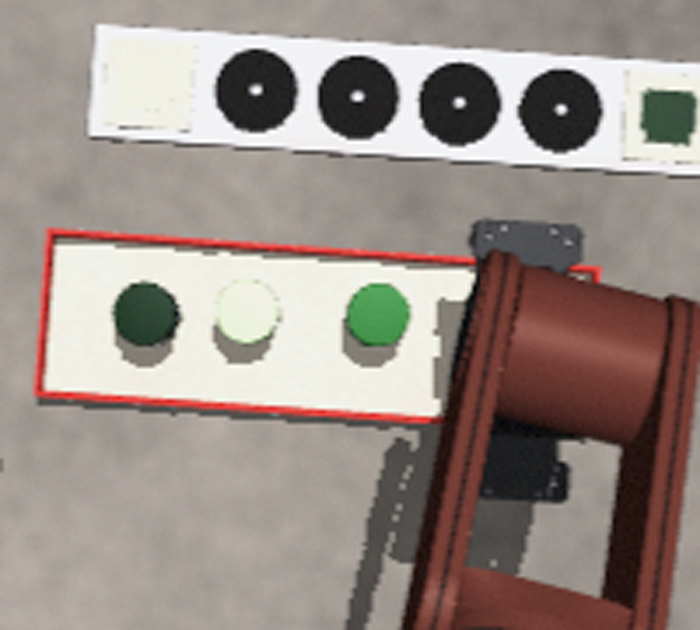

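Run:
```python
from h import *
d=optics.get_image('scene');P=cloud(d)
for v in range(182,206,2):
    print(v,[tuple(P[v,u].round(0)) for u in(256,259,262,266)], d['color'][v,260])
print(proj(d,[490,-38,111]),env.state()['tool_pos'])
```

```text
182 [(np.float64(526.0), np.float64(-63.0), np.float64(154.0)), (np.float64(526.0), np.float64(-56.0), np.float64(152.0)), (np.float64(526.0), np.float64(-50.0), np.float64(151.0)), (np.float64(525.0), np.float64(-40.0), np.float64(148.0))] [38 36 34]
184 [(np.float64(527.0), np.float64(-64.0), np.float64(149.0)), (np.float64(526.0), np.float64(-57.0), np.float64(147.0)), (np.float64(525.0), np.float64(-50.0), np.float64(145.0)), (np.float64(526.0), np.float64(-41.0), np.float64(144.0))] [30 28 24]
186 [(np.float64(525.0), np.float64(-64.0), np.float64(144.0)), (np.float64(525.0), np.float64(-57.0), np.float64(142.0)), (np.float64(530.0), np.float64(-52.0), np.float64(143.0)), (np.float64(296.0), np.float64(42.0), np.float64(2.0))] [41 40 36]
188 [(np.float64(460.0), np.float64(-43.0), np.float64(100.0)), (np.float64(458.0), np.float64(-35.0), np.float64(97.0)), (np.float64(459.0), np.float64(-28.0), np.float64(96.0)), (np.float64(306.0), np.float64(38.0), np.float64(1.0))] [35 38 33]
190 [(np.float64(459.0), np.float64(-43.0), np.float64(95.0)), (np.float64(460.0), np.float64(-36.0)
[... 1254 characters left out ...]
), (np.float64(458.0), np.float64(-29.0), np.float64(62.0)), (np.float64(463.0), np.float64(-21.0), np.float64(63.0))] [57 84 45]
202 [(np.float64(457.0), np.float64(-45.0), np.float64(61.0)), (np.float64(462.0), np.float64(-39.0), np.float64(62.0)), (np.float64(463.0), np.float64(-31.0), np.float64(60.0)), (np.float64(464.0), np.float64(-22.0), np.float64(58.0))] [ 80 131  62]
204 [(np.float64(459.0), np.float64(-46.0), np.float64(56.0)), (np.float64(460.0), np.float64(-39.0), np.float64(55.0)), (np.float64(464.0), np.float64(-32.0), np.float64(55.0)), (np.float64(465.0), np.float64(-22.0), np.float64(53.0))] [ 78 128  61]
[262.23503316 189.24495562] [440.01590649 -30.45439769  29.2194417 ]
```

The depth shows the front fingertip ending at about z=67, but the reported TCP z is 29. So the reported height is about 38 mm too low, and the jaws closed above the pot without touching it. I'll open and measure the offset by vision.

Request:
carry_out(xyz=[[0, 0, 0.5], [0, 0, 1], [0, 0, 1], [0, 0, 1], [0, 0, 1], [0, 0, 1], [0, 0, 1], [0, 0, 1], [0, 0, 1], [0, 0, 1]], rotation=[[0, 0, 0], [0, 0, 0], [0, 0, 0], [0, 0, 0], [0, 0, 0], [0, 0, 0], [0, 0, 0], [0, 0, 0], [0, 0, 0], [0, 0, 0]], jaw=[100, 50, 0, 0, 0, 0, 0, 0, 0, 0])

```text
time_s: 5.15
tool_pos: [440.0, -30.4, 39.2]
ee_rot: [-2.287, -2.153, 0.0]
contact_force: [0.3, -0.1, 0.2]
gripper_width: 0.981
```

```bash
cat > tip.py <<'E'
from h import *
def tip(name):
    d=optics.get_image('scene');P=cloud(d);s=env.state();p=s['tool_pos']
    cv2.imwrite(f'pics/{name}.png',cv2.resize(d['color'][100:300,180:440],None,fx=3,fy=3)[:,:,::-1])
    c=d['color'].max(2)
    # dark points near the tool, in front finger region
    Y=abs(P[:,:,1]-p[1])<22
    X=(P[:,:,0]>p[0]-80)&(P[:,:,0]<p[0]+80)
    m=(c<70)&Y&X&(P[:,:,2]>p[2]+5)&(P[:,:,2]<p[2]+95)
    print('tool',p.round(1),'w',s['gripper_width'])
    q=P[m]
    for z0 in range(int(p[2])+5,int(p[2])+95,5):
        a=q[(q[:,2]>=z0)&(q[:,2]<z0+5)]
        if len(a)>2: print(z0,len(a),'x',np.percentile(a[:,0],[5,50,95]).round(0),'y',np.percentile(a[:,1],[5,50,95]).round(0))
E
python3 -c "
from tip import *
tip('s4')"
```

```text
tool [440.  -30.4  39.2] w 0.9887363086318263
59 4 x [426. 461. 463.] y [-35. -24. -16.]
79 16 x [393. 491. 493.] y [-42. -35. -26.]
84 21 x [394. 491. 495.] y [-43. -36. -25.]
89 15 x [459. 492. 493.] y [-43. -33. -25.]
94 21 x [489. 491. 495.] y [-43. -38. -24.]
99 19 x [491. 492. 494.] y [-45. -34. -24.]
104 15 x [490. 493. 495.] y [-44. -33. -25.]
109 16 x [492. 495. 497.] y [-43. -33. -24.]
114 16 x [493. 496. 497.] y [-43. -36. -25.]
119 21 x [494. 497. 498.] y [-44. -35. -24.]
124 15 x [492. 497. 499.] y [-45. -36. -26.]
129 21 x [392. 498. 501.] y [-45. -35. -24.]
```

View pics/s4.png

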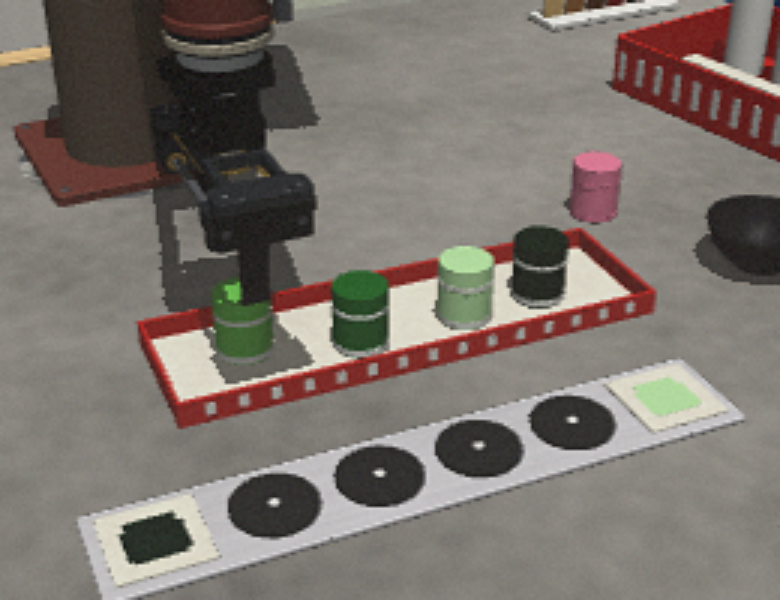

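```bash
cat > off.py <<'E'
from h import *
d=optics.get_image('scene');c=d['color'];hsv=cv2.cvtColor(c,cv2.COLOR_RGB2HSV);P=cloud(d)
s=env.state();print(s['tool_pos'].round(1))
# pots via scene: project mask of side surface; top disc points z>58
for nm,(x,y) in dict(light=(440.8,-30.9),mid=(475.3,59.6),pale=(477.4,157.9),dark=(475.4,234.2)).items():
    m=(np.hypot(P[:,:,0]-x,P[:,:,1]-y)<38)&(P[:,:,2]>12)&(P[:,:,2]<52)&~((c.max(2)<55)&(nm!='dark'))
    rows=[ (np.where(m[v])[0]) for v in range(400)]
    w=[(v,r.min(),r.max()) for v,r in enumerate(rows) if len(r)>12]
    ctr=np.median([(a+b)/2 for v,a,b in w]); print(nm,'col centre',ctr,'width',np.median([b-a+1 for v,a,b in w]),'expected',proj(d,[x,y,30])[0].round(2),'mm/px',(1/((proj(d,[x,y+1,30])-proj(d,[x,y,30]))[0])).round(2))
E
python3 off.py
python3 - <<'E'
from h import *
d=optics.get_image('scene');g=d['color'].max(2).astype(int)
for v in range(184,204,2): print(v,g[v,250:276])
p=env.state()['tool_pos']
for z in(78,90,110):print(z,proj(d,[492,p[1],z]))
E
```

```text
[440.  -30.5  39.2]
light col centre 261.0 width 19.0 expected 259.73 mm/px 2.64
mid col centre 300.5 width 18.0 expected 298.67 mm/px 2.77
pale col centre 334.5 width 18.0 expected 333.27 mm/px 2.98
dark col centre 359.5 width 18.0 expected 357.81 mm/px 3.15
184 [145 143 104  78  78 122 151 151 138  70  34  34  31  32  33  35  37  35
  32  46  70  71  71  72  68  67]
186 [60 63 67 67 65 65 67 66 69 46 26 28 32 35 38 31 37 37 26 46 72 69 72 67
 73 62]
188 [68 72 70 67 69 73 71 75 64 55 32 33 30 38 36 32 34 36 36 42 72 71 70 68
 71 64]
190 [62 69 71 68 70 70 70 70 71 66 28 37 40 37 37 41 39 38 33 42 73 71 72 67
 71 72]
192 [65 72 70 70 71 71 66 69 75 70 32 38 40 30 38 37 30 33 40 44 71 70 70 69
 73 67]
194 [ 73  67  70  83  80  78  82  71 113 184  49  33  37  39  37  36  35  35
  38  46  72  73  70  73  66  71]
196 [ 72  82  88  82 115 190 189 182 187 176  87  34  35  37  33  38  40  36
  40  43  65  68  66  71  71 104]
198 [ 71  87  89  83  82 109 189 186 184 176  90  43  35  36  41  41  40  38
  32  37  66 107 131  99 123 121]
200 [ 70  86 125 182  82  76 113 193 177  78  57  39  39  39  35  36  41  40
  55  51  77 100 124 127 125 127]
202 [ 81  81  87  92  96  95  97  99 100 102 104 104  97 100  98  94  93  88
  82 102 153 128 121 121 120 119]
78 [266.46113742 201.19426292]
90 [266.16806504 196.7712156 ]
110 [265.67105574 189.27035307]
```

Pots and fingers line up in x and y to within about 2 mm; the scene camera is biased by about 1.5 px. Only the height is wrong, by about 38 mm. I'll descend by vision, aiming for the true tip at about 30 mm.

Request:
carry_out(xyz=[[0, 0, -1], [0, 0, -2], [0, 0, -3], [0, 0, -4], [0, 0, -4.6], [0, 0, -4.6]], rotation=[[0, 0, 0], [0, 0, 0], [0, 0, 0], [0, 0, 0], [0, 0, 0], [0, 0, 0]], jaw=[0, 0, 0, 0, 0, 0])

```text
time_s: 5.9
tool_pos: [438.8, -30.2, -8.1]
ee_rot: [-2.286, -2.152, 0.002]
contact_force: [0.0, -0.7, 0.1]
gripper_width: 1.0
```

```bash
python3 -c "
from tip import *
tip('s5')"
```

```text
tool [439.4 -30.3  -7.4] w 0.9982968691115117
33 16 x [464. 491. 494.] y [-43. -35. -26.]
38 19 x [459. 491. 494.] y [-43. -33. -24.]
43 15 x [489. 492. 494.] y [-42. -34. -24.]
48 15 x [489. 491. 494.] y [-43. -34. -23.]
53 16 x [491. 493. 494.] y [-43. -34. -25.]
58 17 x [448. 493. 496.] y [-50. -38. -23.]
63 19 x [490. 494. 496.] y [-44. -33. -24.]
68 13 x [494. 496. 497.] y [-44. -36. -25.]
73 17 x [493. 497. 499.] y [-44. -34. -24.]
78 22 x [391. 497. 499.] y [-44. -34. -24.]
83 10 x [387. 445. 501.] y [-40. -35. -28.]
```

View pics/s5.png

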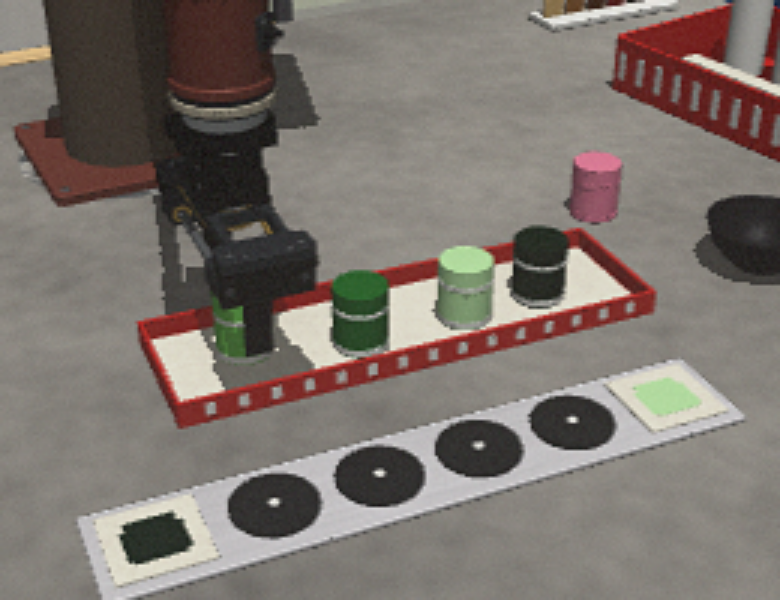

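Tips are now beside the pot at z≈31. Closing.

Request:
carry_out(xyz=[[0, 0, 0], [0, 0, 0], [0, 0, 0], [0, 0, 0], [0, 0, 0], [0, 0, 0], [0, 0, 0], [0, 0, 0], [0, 0, 0], [0, 0, 0]], rotation=[[0, 0, 0], [0, 0, 0], [0, 0, 0], [0, 0, 0], [0, 0, 0], [0, 0, 0], [0, 0, 0], [0, 0, 0], [0, 0, 0], [0, 0, 0]], jaw=[40, 80, 120, 180, 180, 180, 180, 180, 180, 180], force=20)

```text
time_s: 6.95
tool_pos: [440.2, -30.5, -6.6]
ee_rot: [2.287, 2.153, 0.0]
contact_force: [-0.3, 0.1, 2.6]
gripper_width: 0.546
```

Request:
carry_out(xyz=[[0, 0, 0.7], [0, 0, 1.5], [0, 0, 2.5], [0, 0, 3.5], [0, 0, 4.5], [0, 0, 5.5], [0, 0, 6.5], [0, 0, 7.5], [0, 0, 8.2], [0, 0, 8.5], [0, 0, 8.5]], rotation=[[0, 0, 0], [0, 0, 0], [0, 0, 0], [0, 0, 0], [0, 0, 0], [0, 0, 0], [0, 0, 0], [0, 0, 0], [0, 0, 0], [0, 0, 0], [0, 0, 0]], jaw=[180, 180, 180, 180, 180, 180, 180, 180, 180, 180, 180])

```text
time_s: 8.05
tool_pos: [440.3, -30.5, 78.7]
ee_rot: [2.287, 2.153, 0.001]
contact_force: [-0.5, 0.6, -1.7]
gripper_width: 0.546
```

Request:
carry_out(xyz=[[0.8, 0.4, 0], [2.5, 1.3, 0], [5, 2.5, 0], [7.5, 3.8, 0], [10, 5.1, 0], [12.5, 6.4, 0], [15, 7.6, 0], [17.5, 8.9, 0], [19.5, 9.9, 0], [20.5, 10.4, 0], [20.8, 10.6, 0], [20.8, 10.6, 0]], rotation=[[0, 0, 0], [0, 0, 0], [0, 0, 0], [0, 0, 0], [0, 0, 0], [0, 0, 0], [0, 0, 0], [0, 0, 0], [0, 0, 0], [0, 0, 0], [0, 0, 0], [0, 0, 0]], jaw=[180, 180, 180, 180, 180, 180, 180, 180, 180, 180, 180, 180])

```text
time_s: 9.25
tool_pos: [647.5, 75.7, 77.4]
ee_rot: [-2.286, -2.153, 0.002]
contact_force: [-0.7, -0.4, -0.5]
gripper_width: 0.546
```

```bash
python3 -c "
from h import *
d=optics.get_image('scene');t=optics.get_image('top');s=env.state();print(s['tool_pos'],s['gripper_width'],s['ee_rot'])
a=cv2.resize(d['color'][100:300,180:440],None,fx=3,fy=3);cv2.imwrite('pics/s6.png',a[:,:,::-1])
b=cv2.resize(t['color'][100:260,230:450],None,fx=3,fy=3);cv2.imwrite('pics/t6.png',b[:,:,::-1])"
```

```text
[647.12008368  75.19144512  77.8400661 ] 0.5465148958780592 [-2.28731617e+00 -2.15250881e+00  1.54743647e-03]
```

View pics/s6.png

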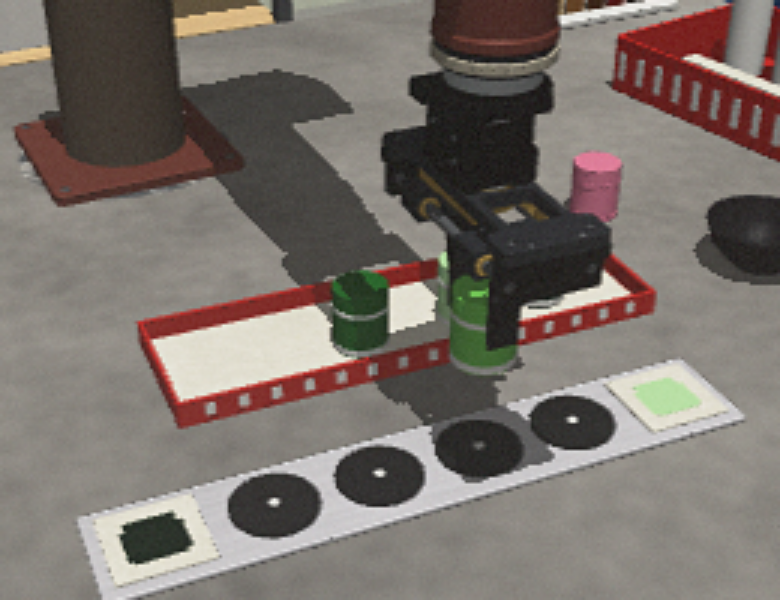

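View pics/t6.png

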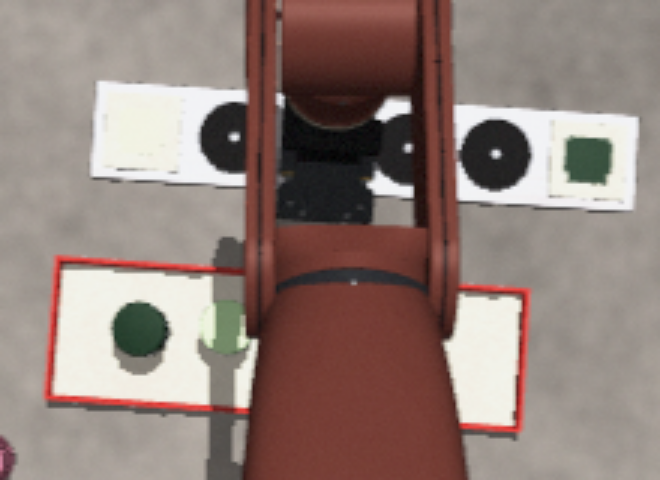

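The light pot hangs upright over the second pad. I'll check its height and position in the scene view, using the pads to calibrate.

```bash
cat > held.py <<'E'
from h import *
import sys
def pads(d):
    g=d['color'].max(2); 
    for nm,p in dict(pale=(653.5,154.7),light=(648.6,74.8),mid=(643.8,-4.8),dark=(639.2,-84.7)).items():
        e=proj(d,[*p,10]); x0,y0=int(e[0])-22,int(e[1])-16
        m=np.zeros(g.shape,np.uint8); m[y0:y0+32,x0:x0+44]=(g[y0:y0+32,x0:x0+44]<70)
        n,l,st,ce=cv2.connectedComponentsWithStats(m); i=1+np.argmax(st[1:,4])
        el=cv2.fitEllipse(cv2.convexHull(np.argwhere(l==i)[:,::-1].astype(np.float32)))
        print(nm,'pad px',np.round(el[0],1),'exp',e.round(1),'size',np.round(el[1],1))
def pot(d,hlo,hhi,slo=90,x=None,y=None,r=45):
    hsv=cv2.cvtColor(d['color'],cv2.COLOR_RGB2HSV);P=cloud(d)
    m=(hsv[:,:,0]>hlo)&(hsv[:,:,0]<hhi)&(hsv[:,:,1]>slo)&(np.hypot(P[:,:,0]-x,P[:,:,1]-y)<r)&(P[:,:,2]>0)
    q=P[m]; v,u=np.where(m)
    print('n',m.sum(),'cols',u.min(),u.max(),'rows',v.min(),v.max(),'z',np.percentile(q[:,2],[1,99]).round(1))
    # circle fit (radius 24) on side points, x,y
    from scipy.optimize import least_squares
    s=q[(q[:,2]<np.percentile(q[:,2],99)-8)]
    f=least_squares(lambda c:np.hypot(s[:,0]-c[0],s[:,1]-c[1])-24,[x,y],loss='soft_l1')
    print('centre',f.x.round(1))
E
python3 -c "
from held import *
d=optics.get_image('scene');pads(d)
pot(d,40,75,100,647,75)
pot(d,55,75,100,475.3,59.6)
"
```

```text
pale pad px [370.1 240.6] exp [369.6 240.1] size [17.4 28.3]
light pad px [339.3 249.1] exp [338.3 248.7] size [19.4 29.3]
mid pad px [306.  258.4] exp [305.4 257.9] size [19.6 29.7]
dark pad px [270.9 268.1] exp [270.2 267.7] size [21.  30.2]
n 354 cols 330 350 rows 191 221 z [ 98.  148.6]
centre [647.7  77.5]
n 133 cols 291 308 rows 190 216 z [14.3 65.3]
centre [475.6  63.3]
```

Pot centre is about (647.5, 74.5) and its underside about 88 mm up, so the height offset is constant. Lowering it.

Request:
carry_out(xyz=[[0.1, 0, -0.5], [0.1, 0, -1.5], [0.1, 0, -2.5], [0.1, 0, -3.5], [0.1, 0, -4.5], [0.1, 0, -5.5], [0.1, 0, -6.5], [0.1, 0, -7], [0.1, 0, -7.4], [0.1, 0, -7.6], [0.1, 0, -7.7], [0.1, 0, -7.7]], rotation=[[0, 0, 0], [0, 0, 0], [0, 0, 0], [0, 0, 0], [0, 0, 0], [0, 0, 0], [0, 0, 0], [0, 0, 0], [0, 0, 0], [0, 0, 0], [0, 0, 0], [0, 0, 0]], jaw=[180, 180, 180, 180, 180, 180, 180, 180, 180, 180, 180, 180])

```text
time_s: 10.6
tool_pos: [649.3, 75.5, 1.5]
ee_rot: [2.287, 2.153, 0.001]
contact_force: [0.3, -1.1, -0.9]
gripper_width: 0.545
```

Request:
carry_out(xyz=[[0, 0, -0.05], [0, 0, -0.1], [0, 0, -0.1], [0, 0, -0.1]], rotation=[[0, 0, 0], [0, 0, 0], [0, 0, 0], [0, 0, 0]], jaw=[180, 180, 180, 180])

```text
time_s: 11.0
tool_pos: [649.1, 75.5, 0.3]
ee_rot: [2.287, 2.153, 0.0]
contact_force: [0.1, -0.7, -1.3]
gripper_width: 0.546
```

Request:
carry_out(xyz=[[0, 0, -0.1], [0, 0, -0.1], [0, 0, -0.1]], rotation=[[0, 0, 0], [0, 0, 0], [0, 0, 0]], jaw=[180, 180, 180])

```text
time_s: 11.3
tool_pos: [649.2, 75.5, -0.6]
ee_rot: [2.287, 2.153, 0.0]
contact_force: [-0.5, -0.3, 0.1]
gripper_width: 0.547
```

Request:
carry_out(xyz=[[0, 0, -0.1], [0, 0, -0.1], [0, 0, -0.1]], rotation=[[0, 0, 0], [0, 0, 0], [0, 0, 0]], jaw=[180, 180, 180])

```text
time_s: 11.6
tool_pos: [649.2, 75.5, -0.6]
ee_rot: [2.287, 2.153, 0.0]
contact_force: [-2.1, 0.0, 6.3]
gripper_width: 0.546
```

Contact at 6 N. Releasing and rising.

Request:
carry_out(xyz=[[0, 0, 0.05], [0, 0, 0.05], [0, 0, 0.05], [0, 0, 0.05], [0, 0, 0.05], [0, 0, 0.05], [0, 0, 0.05], [0, 0, 0.05]], rotation=[[0, 0, 0], [0, 0, 0], [0, 0, 0], [0, 0, 0], [0, 0, 0], [0, 0, 0], [0, 0, 0], [0, 0, 0]], jaw=[110, 100, 80, 40, 0, 0, 0, 0])

```text
time_s: 12.4
tool_pos: [649.0, 75.5, -1.3]
ee_rot: [-2.287, -2.153, 0.0]
contact_force: [0.2, -0.6, -0.1]
gripper_width: 0.983
```

Request:
carry_out(xyz=[[0, 0, 1], [0, 0, 3], [0, 0, 5], [0, 0, 7], [0, 0, 8.5], [0, 0, 8.5]], rotation=[[0, 0, 0], [0, 0, 0], [0, 0, 0], [0, 0, 0], [0, 0, 0], [0, 0, 0]], jaw=[0, 0, 0, 0, 0, 0])

```text
time_s: 13.0
tool_pos: [651.4, 75.6, 87.4]
ee_rot: [2.285, 2.151, 0.007]
contact_force: [0.5, -0.1, -0.0]
gripper_width: 1.003
```

```bash
python3 -c "
from held import *
d=optics.get_image('scene');print(env.state()['tool_pos'])
a=cv2.resize(d['color'][100:300,180:440],None,fx=3,fy=3);cv2.imwrite('pics/s7.png',a[:,:,::-1])
pot(d,40,75,100,648,75)
"
```

```text
[650.20453485  75.53058462  85.45565788]
n 530 cols 330 350 rows 222 251 z [20.9 71. ]
centre [649.5  77.8]
```

View pics/s7.png

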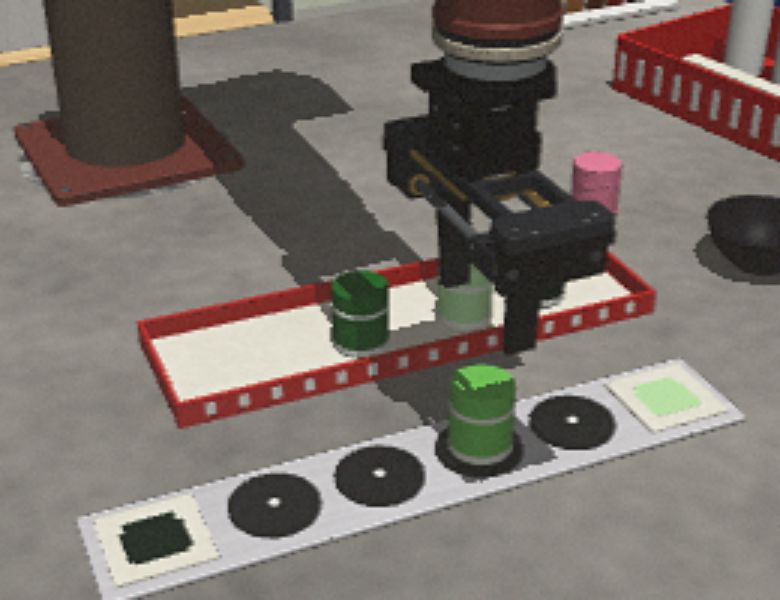

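The light pot stands on the second pad. Next is the mid pot.

Request:
carry_out(xyz=[[-1, 0, 0], [-3, -0.3, 0], [-6, -0.5, 0], [-9, -0.8, 0], [-12, -1.1, 0], [-15, -1.4, 0], [-17, -1.6, 0], [-17.4, -1.6, 0], [-17.4, -1.6, 0], [-17.4, -1.6, 0]], rotation=[[0, 0, 0], [0, 0, 0], [0, 0, 0], [0, 0, 0], [0, 0, 0], [0, 0, 0], [0, 0, 0], [0, 0, 0], [0, 0, 0], [0, 0, 0]], jaw=[0, 0, 0, 0, 0, 0, 0, 0, 0, 0])

```text
time_s: 14.05
tool_pos: [475.6, 59.6, 83.6]
ee_rot: [2.287, 2.153, 0.0]
contact_force: [0.4, -0.2, -0.5]
gripper_width: 1.002
```

Down 9.0 cm to reported -6.6, then close.

Request:
carry_out(xyz=[[0, 0, -1], [0, 0, -3], [0, 0, -5], [0, 0, -7], [0, 0, -8], [0, 0, -8.8], [0, 0, -9], [0, 0, -9]], rotation=[[0, 0, 0], [0, 0, 0], [0, 0, 0], [0, 0, 0], [0, 0, 0], [0, 0, 0], [0, 0, 0], [0, 0, 0]], jaw=[0, 0, 0, 0, 0, 0, 0, 0])

```text
time_s: 14.85
tool_pos: [475.3, 59.6, -6.2]
ee_rot: [2.287, 2.153, 0.0]
contact_force: [0.5, -0.5, -0.1]
gripper_width: 1.001
```

Request:
carry_out(xyz=[[0, 0, 0], [0, 0, 0], [0, 0, 0], [0, 0, 0], [0, 0, 0], [0, 0, 0], [0, 0, 0], [0, 0, 0], [0, 0, 0], [0, 0, 0]], rotation=[[0, 0, 0], [0, 0, 0], [0, 0, 0], [0, 0, 0], [0, 0, 0], [0, 0, 0], [0, 0, 0], [0, 0, 0], [0, 0, 0], [0, 0, 0]], jaw=[40, 80, 120, 180, 180, 180, 180, 180, 180, 180], force=20)

```text
time_s: 15.85
tool_pos: [475.1, 59.5, -6.2]
ee_rot: [2.287, 2.153, 0.0]
contact_force: [-0.8, 0.2, 1.5]
gripper_width: 0.546
```

Request:
carry_out(xyz=[[0, 0, 0.7], [0, 0, 1.5], [0, 0, 2.5], [0, 0, 3.5], [0, 0, 4.5], [0, 0, 5.5], [0, 0, 6.5], [0, 0, 7.5], [0, 0, 8.2], [0, 0, 8.5], [0, 0, 8.5]], rotation=[[0, 0, 0], [0, 0, 0], [0, 0, 0], [0, 0, 0], [0, 0, 0], [0, 0, 0], [0, 0, 0], [0, 0, 0], [0, 0, 0], [0, 0, 0], [0, 0, 0]], jaw=[180, 180, 180, 180, 180, 180, 180, 180, 180, 180, 180])

```text
time_s: 16.95
tool_pos: [475.3, 59.5, 79.2]
ee_rot: [2.287, 2.153, 0.001]
contact_force: [0.1, -0.3, -1.4]
gripper_width: 0.549
```

Request:
carry_out(xyz=[[0.7, -0.3, 0], [2, -0.8, 0], [4, -1.5, 0], [6, -2.3, 0], [8, -3, 0], [10, -3.8, 0], [12, -4.5, 0], [14, -5.3, 0], [16, -6.1, 0], [16.7, -6.3, 0], [16.9, -6.4, 0], [16.9, -6.4, 0]], rotation=[[0, 0, 0], [0, 0, 0], [0, 0, 0], [0, 0, 0], [0, 0, 0], [0, 0, 0], [0, 0, 0], [0, 0, 0], [0, 0, 0], [0, 0, 0], [0, 0, 0], [0, 0, 0]], jaw=[180, 180, 180, 180, 180, 180, 180, 180, 180, 180, 180, 180])

```text
time_s: 18.15
tool_pos: [643.3, -4.3, 77.9]
ee_rot: [-2.287, -2.152, 0.002]
contact_force: [-0.3, -0.3, -1.0]
gripper_width: 0.544
```

```bash
python3 -c "
from held import *
d=optics.get_image('scene');s=env.state();print(s['tool_pos'],s['gripper_width'])
a=cv2.resize(d['color'][100:300,180:440],None,fx=3,fy=3);cv2.imwrite('pics/s8.png',a[:,:,::-1])
pot(d,50,80,100,643,-5)
pot(d,40,75,100,648,75)
"
```

```text
[643.10901545  -4.13546698  78.0851702 ] 0.5487641385771936
n 157 cols 295 315 rows 202 230 z [ 97.7 148.5]
centre [643.9  -0.8]
n 532 cols 329 351 rows 222 251 z [20.5 71.3]
centre [649.4  77.8]
```

View pics/s8.png

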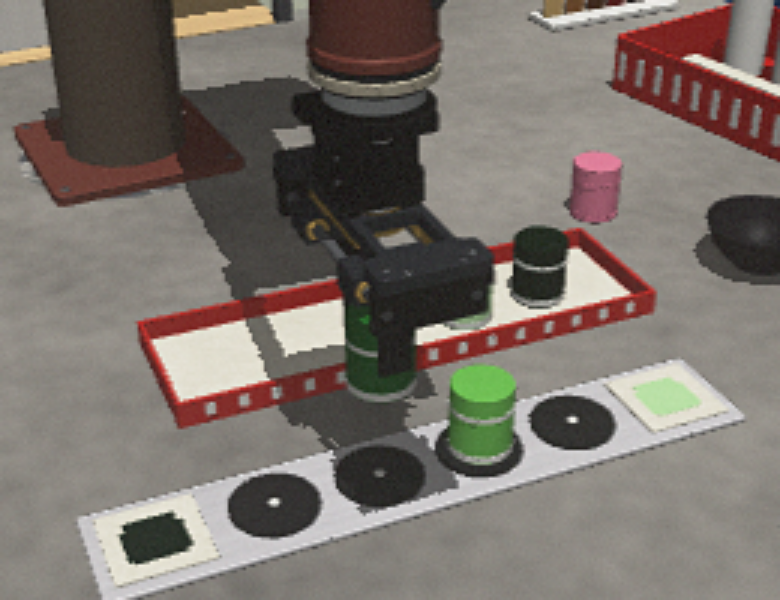

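Request:
carry_out(xyz=[[0, 0, -0.5], [0, 0, -1.5], [0, 0, -2.5], [0, 0, -3.5], [0, 0, -4.5], [0, 0, -5.5], [0, 0, -6.5], [0, 0, -7], [0, 0, -7.4], [0, 0, -7.6], [0, 0, -7.7], [0, 0, -7.7]], rotation=[[0, 0, 0], [0, 0, 0], [0, 0, 0], [0, 0, 0], [0, 0, 0], [0, 0, 0], [0, 0, 0], [0, 0, 0], [0, 0, 0], [0, 0, 0], [0, 0, 0], [0, 0, 0]], jaw=[180, 180, 180, 180, 180, 180, 180, 180, 180, 180, 180, 180])

```text
time_s: 19.4
tool_pos: [644.3, -4.5, 2.0]
ee_rot: [2.287, 2.153, 0.0]
contact_force: [0.3, 0.5, -1.8]
gripper_width: 0.544
```

Request:
carry_out(xyz=[[0, 0, -0.1], [0, 0, -0.1], [0, 0, -0.2], [0, 0, -0.2]], rotation=[[0, 0, 0], [0, 0, 0], [0, 0, 0], [0, 0, 0]], jaw=[180, 180, 180, 180])

```text
time_s: 19.8
tool_pos: [644.2, -4.5, -0.1]
ee_rot: [2.287, 2.153, 0.0]
contact_force: [0.8, 0.2, -0.6]
gripper_width: 0.544
```

Request:
carry_out(xyz=[[0, 0, -0.05], [0, 0, -0.05], [0, 0, -0.05]], rotation=[[0, 0, 0], [0, 0, 0], [0, 0, 0]], jaw=[180, 180, 180])

```text
time_s: 20.1
tool_pos: [644.3, -4.5, -0.1]
ee_rot: [2.287, 2.153, 0.0]
contact_force: [-2.5, 0.0, 4.9]
gripper_width: 0.544
```

Request:
carry_out(xyz=[[0, 0, 0.05], [0, 0, 0.05], [0, 0, 0.05], [0, 0, 0.05], [0, 0, 0.05], [0, 0, 0.05], [0, 0, 0.05], [0, 0, 0.05]], rotation=[[0, 0, 0], [0, 0, 0], [0, 0, 0], [0, 0, 0], [0, 0, 0], [0, 0, 0], [0, 0, 0], [0, 0, 0]], jaw=[110, 100, 80, 40, 0, 0, 0, 0])

```text
time_s: 20.9
tool_pos: [644.0, -4.5, -0.3]
ee_rot: [2.288, 2.153, -0.0]
contact_force: [0.7, 0.8, 0.1]
gripper_width: 0.984
```

Request:
carry_out(xyz=[[0, 0, 1], [0, 0, 3], [0, 0, 5], [0, 0, 7], [0, 0, 8.5], [0, 0, 8.5], [0, 0, 8.5]], rotation=[[0, 0, 0], [0, 0, 0], [0, 0, 0], [0, 0, 0], [0, 0, 0], [0, 0, 0], [0, 0, 0]], jaw=[0, 0, 0, 0, 0, 0, 0])

```text
time_s: 21.6
tool_pos: [644.1, -4.5, 84.9]
ee_rot: [2.287, 2.153, 0.001]
contact_force: [-0.1, 0.4, -1.0]
gripper_width: 0.997
```

Request:
carry_out(xyz=[[-1, 1, 0], [-3, 2.9, 0], [-5, 4.9, 0], [-7, 6.8, 0], [-9, 8.7, 0], [-11, 10.7, 0], [-13, 12.6, 0], [-15, 14.6, 0], [-16.2, 15.8, 0], [-16.7, 16.2, 0], [-16.7, 16.2, 0], [-16.7, 16.2, 0]], rotation=[[0, 0, 0], [0, 0, 0], [0, 0, 0], [0, 0, 0], [0, 0, 0], [0, 0, 0], [0, 0, 0], [0, 0, 0], [0, 0, 0], [0, 0, 0], [0, 0, 0], [0, 0, 0]], jaw=[0, 0, 0, 0, 0, 0, 0, 0, 0, 0, 0, 0])

```text
time_s: 22.8
tool_pos: [477.6, 157.1, 84.7]
ee_rot: [2.287, 2.153, 0.0]
contact_force: [0.3, 0.4, -0.3]
gripper_width: 1.0
```

```bash
python3 -c "
from held import *
d=optics.get_image('scene');s=env.state();print(s['tool_pos'],s['gripper_width'],s['ee_rot'])
a=cv2.resize(d['color'][100:300,180:440],None,fx=3,fy=3);cv2.imwrite('pics/s9.png',a[:,:,::-1])
pot(d,50,80,100,643,-5)
pot(d,40,75,100,648,75)
pot(d,40,80,50,477.4,157.9)
"
```

```text
[477.74170118 156.96496095  84.77601772] 1.0002722713751684 [2.28789555e+00 2.15224279e+00 2.71072215e-04]
n 405 cols 296 317 rows 230 261 z [21.8 71. ]
centre [644.3  -1.6]
n 529 cols 330 351 rows 222 251 z [20.6 70.8]
centre [649.4  77.8]
n 412 cols 317 358 rows 42 207 z [ 14.2 387.7]
centre [477.7 162. ]
```

View pics/s9.png

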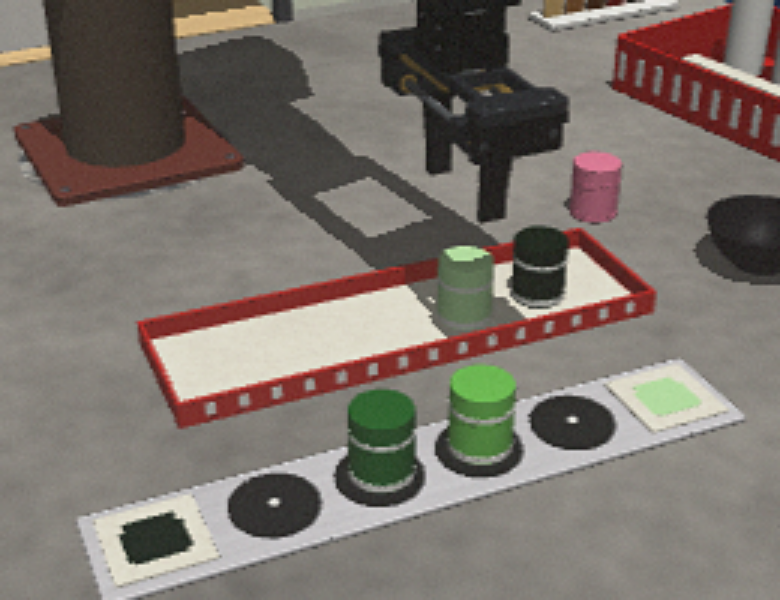

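Both placed pots are centred. Next is the pale pot.

Request:
carry_out(xyz=[[0, 0.1, -1], [0, 0.1, -3], [0, 0.1, -5], [0, 0.1, -7], [0, 0.1, -8], [0, 0.1, -8.8], [0, 0.1, -9.1], [0, 0.1, -9.1], [0, 0.1, -9.1]], rotation=[[0, 0, 0], [0, 0, 0], [0, 0, 0], [0, 0, 0], [0, 0, 0], [0, 0, 0], [0, 0, 0], [0, 0, 0], [0, 0, 0]], jaw=[0, 0, 0, 0, 0, 0, 0, 0, 0])

```text
time_s: 23.75
tool_pos: [477.8, 158.7, -5.5]
ee_rot: [2.287, 2.153, 0.002]
contact_force: [1.2, 1.2, -0.7]
gripper_width: 1.0
```

Request:
carry_out(xyz=[[0, 0, 0], [0, 0, 0], [0, 0, 0], [0, 0, 0], [0, 0, 0], [0, 0, 0], [0, 0, 0], [0, 0, 0], [0, 0, 0], [0, 0, 0]], rotation=[[0, 0, 0], [0, 0, 0], [0, 0, 0], [0, 0, 0], [0, 0, 0], [0, 0, 0], [0, 0, 0], [0, 0, 0], [0, 0, 0], [0, 0, 0]], jaw=[40, 80, 120, 180, 180, 180, 180, 180, 180, 180], force=20)

```text
time_s: 24.75
tool_pos: [477.1, 158.5, -6.2]
ee_rot: [2.287, 2.153, 0.0]
contact_force: [0.2, 0.4, 1.7]
gripper_width: 0.544
```

Request:
carry_out(xyz=[[0, 0, 0.7], [0, 0, 1.5], [0, 0, 2.5], [0, 0, 3.5], [0, 0, 4.5], [0, 0, 5.5], [0, 0, 6.5], [0, 0, 7.5], [0, 0, 8.2], [0, 0, 8.5], [0, 0, 8.5]], rotation=[[0, 0, 0], [0, 0, 0], [0, 0, 0], [0, 0, 0], [0, 0, 0], [0, 0, 0], [0, 0, 0], [0, 0, 0], [0, 0, 0], [0, 0, 0], [0, 0, 0]], jaw=[180, 180, 180, 180, 180, 180, 180, 180, 180, 180, 180])

```text
time_s: 25.85
tool_pos: [477.3, 158.6, 79.2]
ee_rot: [2.287, 2.153, 0.001]
contact_force: [-0.5, -0.1, -1.0]
gripper_width: 0.544
```

Request:
carry_out(xyz=[[0.7, 0, 0], [2, 0, 0], [4, -0.1, 0], [6, -0.1, 0], [8, -0.2, 0], [10, -0.2, 0], [12, -0.3, 0], [14, -0.3, 0], [16, -0.3, 0], [17.2, -0.35, 0], [17.6, -0.35, 0], [17.6, -0.35, 0]], rotation=[[0, 0, 0], [0, 0, 0], [0, 0, 0], [0, 0, 0], [0, 0, 0], [0, 0, 0], [0, 0, 0], [0, 0, 0], [0, 0, 0], [0, 0, 0], [0, 0, 0], [0, 0, 0]], jaw=[180, 180, 180, 180, 180, 180, 180, 180, 180, 180, 180, 180])

```text
time_s: 27.05
tool_pos: [653.0, 154.8, 77.7]
ee_rot: [-2.287, -2.152, 0.002]
contact_force: [0.3, -0.1, -1.1]
gripper_width: 0.543
```

```bash
python3 -c "
from held import *
d=optics.get_image('scene');s=env.state();print(s['tool_pos'],s['gripper_width'])
a=cv2.resize(d['color'][100:300,180:440],None,fx=3,fy=3);cv2.imwrite('pics/s10.png',a[:,:,::-1])
pot(d,40,80,50,653,155,r=35)
"
```

```text
[652.45209031 154.96211604  77.81713261] 0.549129084130235
n 387 cols 363 397 rows 123 248 z [ 96.3 280.1]
centre [654.5 159.2]
```

View pics/s10.png

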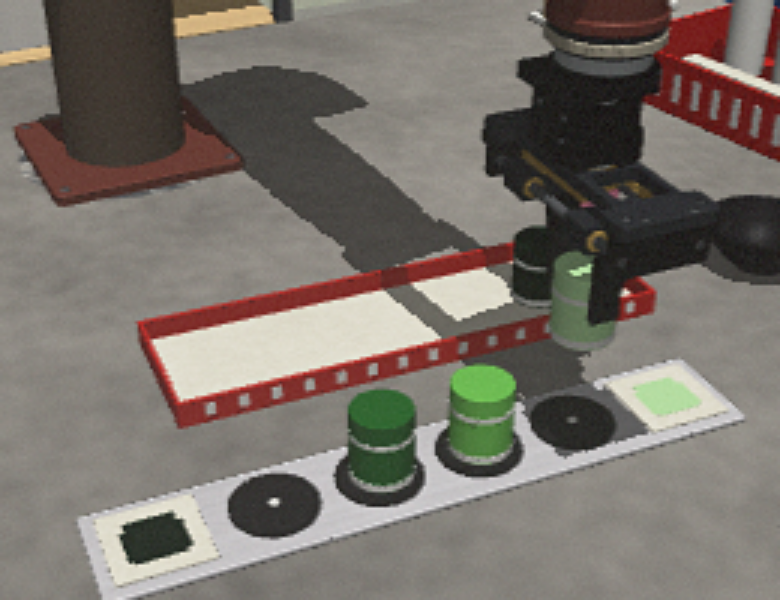

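Upright and over its pad. Lowering.

Request:
carry_out(xyz=[[0, 0, -0.5], [0, 0, -1.5], [0, 0, -2.5], [0, 0, -3.5], [0, 0, -4.5], [0, 0, -5.5], [0, 0, -6.5], [0, 0, -7], [0, 0, -7.4], [0, 0, -7.6], [0, 0, -7.7], [0, 0, -7.7]], rotation=[[0, 0, 0], [0, 0, 0], [0, 0, 0], [0, 0, 0], [0, 0, 0], [0, 0, 0], [0, 0, 0], [0, 0, 0], [0, 0, 0], [0, 0, 0], [0, 0, 0], [0, 0, 0]], jaw=[180, 180, 180, 180, 180, 180, 180, 180, 180, 180, 180, 180])

```text
time_s: 28.3
tool_pos: [653.3, 155.1, 2.0]
ee_rot: [2.287, 2.153, 0.001]
contact_force: [-0.8, -0.5, -0.5]
gripper_width: 0.546
```

Request:
carry_out(xyz=[[0, 0, -0.1], [0, 0, -0.1], [0, 0, -0.2], [0, 0, -0.2]], rotation=[[0, 0, 0], [0, 0, 0], [0, 0, 0], [0, 0, 0]], jaw=[180, 180, 180, 180])

```text
time_s: 28.7
tool_pos: [653.1, 155.1, -0.2]
ee_rot: [2.287, 2.153, 0.0]
contact_force: [0.7, -0.7, -1.8]
gripper_width: 0.543
```

Request:
carry_out(xyz=[[0, 0, -0.05], [0, 0, -0.05], [0, 0, -0.05]], rotation=[[0, 0, 0], [0, 0, 0], [0, 0, 0]], jaw=[180, 180, 180])

```text
time_s: 29.0
tool_pos: [653.2, 155.1, -0.2]
ee_rot: [2.287, 2.153, 0.0]
contact_force: [-1.8, -0.2, 3.6]
gripper_width: 0.545
```

Request:
carry_out(xyz=[[0, 0, 0.05], [0, 0, 0.05], [0, 0, 0.05], [0, 0, 0.05], [0, 0, 0.05], [0, 0, 0.05], [0, 0, 0.05], [0, 0, 0.05]], rotation=[[0, 0, 0], [0, 0, 0], [0, 0, 0], [0, 0, 0], [0, 0, 0], [0, 0, 0], [0, 0, 0], [0, 0, 0]], jaw=[110, 100, 80, 40, 0, 0, 0, 0])

```text
time_s: 29.8
tool_pos: [653.1, 155.1, -0.2]
ee_rot: [2.287, 2.153, 0.0]
contact_force: [-0.1, -0.5, -0.3]
gripper_width: 0.981
```

Request:
carry_out(xyz=[[0, 0, 1], [0, 0, 3], [0, 0, 5], [0, 0, 7], [0, 0, 8.5], [0, 0, 8.5], [0, 0, 8.5]], rotation=[[0, 0, 0], [0, 0, 0], [0, 0, 0], [0, 0, 0], [0, 0, 0], [0, 0, 0], [0, 0, 0]], jaw=[0, 0, 0, 0, 0, 0, 0])

```text
time_s: 30.5
tool_pos: [653.1, 155.1, 84.9]
ee_rot: [2.287, 2.153, 0.001]
contact_force: [-0.1, -0.0, -0.6]
gripper_width: 1.0
```

Request:
carry_out(xyz=[[-1, 0.4, 0], [-3, 1.3, 0], [-5, 2.2, 0], [-7, 3.1, 0], [-9, 4, 0], [-11, 4.9, 0], [-13, 5.8, 0], [-15, 6.7, 0], [-17, 7.5, 0], [-17.8, 7.9, 0], [-17.8, 7.9, 0], [-17.8, 7.9, 0]], rotation=[[0, 0, 0], [0, 0, 0], [0, 0, 0], [0, 0, 0], [0, 0, 0], [0, 0, 0], [0, 0, 0], [0, 0, 0], [0, 0, 0], [0, 0, 0], [0, 0, 0], [0, 0, 0]], jaw=[0, 0, 0, 0, 0, 0, 0, 0, 0, 0, 0, 0])

```text
time_s: 31.7
tool_pos: [475.2, 233.9, 84.5]
ee_rot: [2.287, 2.154, -0.0]
contact_force: [-0.3, 0.1, -0.1]
gripper_width: 1.001
```

```bash
python3 -c "
from held import *
d=optics.get_image('scene');s=env.state();print(s['tool_pos'],s['gripper_width'],s['ee_rot'])
a=cv2.resize(d['color'][100:300,180:440],None,fx=3,fy=3);cv2.imwrite('pics/s11.png',a[:,:,::-1])
pot(d,40,80,70,653,155,r=35)
"
```

```text
[475.62414883 233.79939559  84.65005299] 0.9979559786587336 [2.28747285e+00 2.15288863e+00 2.46338153e-04]
n 85 cols 363 382 rows 214 242 z [20.3 71.2]
centre [653.5 158.1]
```

View pics/s11.png

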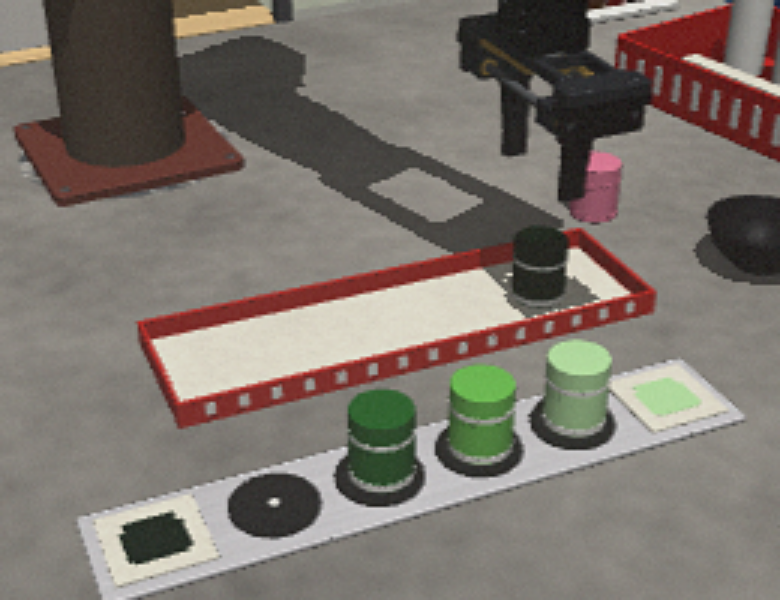

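Three pots are placed and upright. Last is the dark pot, for the pad by the dark card.

Request:
carry_out(xyz=[[0, 0, -1], [0, 0, -3], [0, 0, -5], [0, 0, -7], [0, 0, -8], [0, 0, -8.8], [0, 0, -9.1], [0, 0, -9.1], [0, 0, -9.1]], rotation=[[0, 0, 0], [0, 0, 0], [0, 0, 0], [0, 0, 0], [0, 0, 0], [0, 0, 0], [0, 0, 0], [0, 0, 0], [0, 0, 0]], jaw=[0, 0, 0, 0, 0, 0, 0, 0, 0])

```text
time_s: 32.65
tool_pos: [475.8, 234.3, -5.5]
ee_rot: [2.287, 2.153, 0.002]
contact_force: [-0.1, 1.1, 0.9]
gripper_width: 0.997
```

Request:
carry_out(xyz=[[0, 0, 0], [0, 0, 0], [0, 0, 0], [0, 0, 0], [0, 0, 0], [0, 0, 0], [0, 0, 0], [0, 0, 0], [0, 0, 0], [0, 0, 0]], rotation=[[0, 0, 0], [0, 0, 0], [0, 0, 0], [0, 0, 0], [0, 0, 0], [0, 0, 0], [0, 0, 0], [0, 0, 0], [0, 0, 0], [0, 0, 0]], jaw=[40, 80, 120, 180, 180, 180, 180, 180, 180, 180], force=20)

```text
time_s: 33.65
tool_pos: [475.1, 234.0, -6.2]
ee_rot: [2.287, 2.153, 0.0]
contact_force: [-0.4, 0.3, 1.5]
gripper_width: 0.544
```

Request:
carry_out(xyz=[[0, 0, 0.7], [0, 0, 1.5], [0, 0, 2.5], [0, 0, 3.5], [0, 0, 4.5], [0, 0, 5.5], [0, 0, 6.5], [0, 0, 7.5], [0, 0, 8.2], [0, 0, 8.5], [0, 0, 8.5]], rotation=[[0, 0, 0], [0, 0, 0], [0, 0, 0], [0, 0, 0], [0, 0, 0], [0, 0, 0], [0, 0, 0], [0, 0, 0], [0, 0, 0], [0, 0, 0], [0, 0, 0]], jaw=[180, 180, 180, 180, 180, 180, 180, 180, 180, 180, 180])

```text
time_s: 34.75
tool_pos: [475.3, 234.1, 79.2]
ee_rot: [2.287, 2.153, 0.001]
contact_force: [-0.5, -0.4, -2.0]
gripper_width: 0.545
```

Request:
carry_out(xyz=[[0, -0.8, 0.2], [0, -2.5, 0.5], [0, -5, 0.5], [0, -8, 0.5], [0, -11, 0.5], [0, -14, 0.5], [0, -17, 0.5], [0, -20, 0.5], [0, -22.5, 0.5], [0, -24.2, 0.5], [0, -25, 0.5], [0, -25, 0.5]], rotation=[[0, 0, 0], [0, 0, 0], [0, 0, 0], [0, 0, 0], [0, 0, 0], [0, 0, 0], [0, 0, 0], [0, 0, 0], [0, 0, 0], [0, 0, 0], [0, 0, 0], [0, 0, 0]], jaw=[180, 180, 180, 180, 180, 180, 180, 180, 180, 180, 180, 180])

```text
time_s: 35.95
tool_pos: [474.6, -16.8, 83.4]
ee_rot: [-2.289, -2.151, 0.001]
contact_force: [-0.2, 0.5, -1.1]
gripper_width: 0.55
```

Request:
carry_out(xyz=[[0.7, -0.3, 0], [2, -0.8, 0], [4, -1.7, 0], [6, -2.5, 0], [8, -3.4, 0], [10, -4.2, 0], [12, -5, 0], [14, -5.9, -0.3], [15.5, -6.5, -0.5], [16.2, -6.8, -0.5], [16.4, -6.9, -0.5], [16.4, -6.9, -0.5]], rotation=[[0, 0, 0], [0, 0, 0], [0, 0, 0], [0, 0, 0], [0, 0, 0], [0, 0, 0], [0, 0, 0], [0, 0, 0], [0, 0, 0], [0, 0, 0], [0, 0, 0], [0, 0, 0]], jaw=[180, 180, 180, 180, 180, 180, 180, 180, 180, 180, 180, 180])

```text
time_s: 37.15
tool_pos: [638.8, -84.3, 78.4]
ee_rot: [-2.286, -2.154, 0.001]
contact_force: [-0.1, -0.3, -0.5]
gripper_width: 0.548
```

```bash
python3 -c "
from held import *
d=optics.get_image('scene');s=env.state();print(s['tool_pos'],s['gripper_width'])
a=cv2.resize(d['color'][100:300,180:440],None,fx=3,fy=3);cv2.imwrite('pics/s12.png',a[:,:,::-1])
"
```

```text
[638.57997454 -84.30200585  78.56377171] 0.5459270165122082
```

View pics/s12.png

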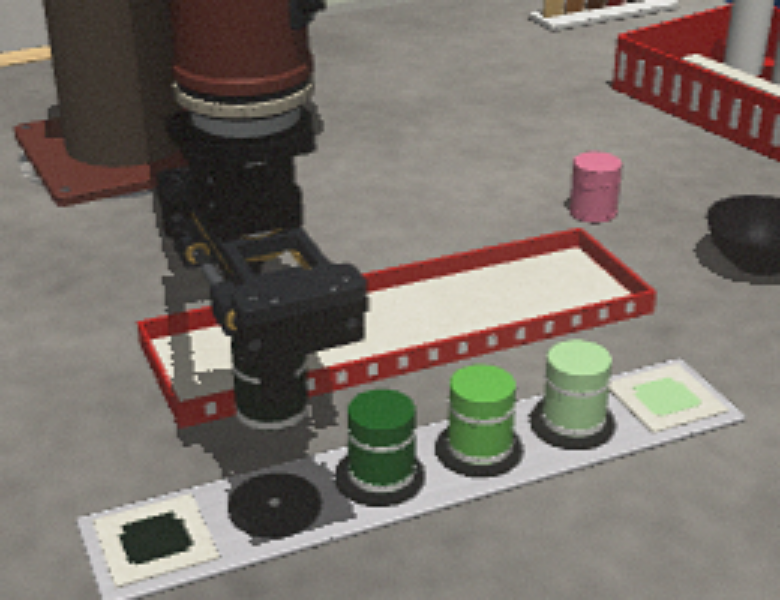

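The dark pot hangs upright over the last pad. Lowering.

Request:
carry_out(xyz=[[0, 0, -0.5], [0, 0, -1.5], [0, 0, -2.5], [0, 0, -3.5], [0, 0, -4.5], [0, 0, -5.5], [0, 0, -6.5], [0, 0, -7], [0, 0, -7.4], [0, 0, -7.6], [0, 0, -7.7], [0, 0, -7.7]], rotation=[[0, 0, 0], [0, 0, 0], [0, 0, 0], [0, 0, 0], [0, 0, 0], [0, 0, 0], [0, 0, 0], [0, 0, 0], [0, 0, 0], [0, 0, 0], [0, 0, 0], [0, 0, 0]], jaw=[180, 180, 180, 180, 180, 180, 180, 180, 180, 180, 180, 180])

```text
time_s: 38.4
tool_pos: [639.3, -85.0, 2.1]
ee_rot: [2.287, 2.153, 0.0]
contact_force: [0.5, 1.0, -0.7]
gripper_width: 0.545
```

Request:
carry_out(xyz=[[0, 0, -0.1], [0, 0, -0.1], [0, 0, -0.2], [0, 0, -0.2]], rotation=[[0, 0, 0], [0, 0, 0], [0, 0, 0], [0, 0, 0]], jaw=[180, 180, 180, 180])

```text
time_s: 38.8
tool_pos: [639.1, -85.0, -0.2]
ee_rot: [2.287, 2.153, 0.0]
contact_force: [0.6, 0.4, -1.7]
gripper_width: 0.548
```

Request:
carry_out(xyz=[[0, 0, -0.05], [0, 0, -0.05], [0, 0, -0.05]], rotation=[[0, 0, 0], [0, 0, 0], [0, 0, 0]], jaw=[180, 180, 180])

```text
time_s: 39.1
tool_pos: [639.2, -85.0, -0.2]
ee_rot: [2.287, 2.153, 0.0]
contact_force: [-2.7, 0.4, 4.3]
gripper_width: 0.548
```

Contact. Releasing, rising, and backing out of the top camera's view.

Request:
carry_out(xyz=[[0, 0, 0.05], [0, 0, 0.05], [0, 0, 0.05], [0, 0, 0.05], [0, 0, 0.05], [0, 0, 0.05], [0, 0, 0.05], [0, 0, 0.05]], rotation=[[0, 0, 0], [0, 0, 0], [0, 0, 0], [0, 0, 0], [0, 0, 0], [0, 0, 0], [0, 0, 0], [0, 0, 0]], jaw=[110, 100, 80, 40, 0, 0, 0, 0])

```text
time_s: 39.9
tool_pos: [639.0, -85.0, -0.3]
ee_rot: [-2.288, -2.153, 0.0]
contact_force: [-0.2, 0.2, -0.3]
gripper_width: 0.982
```

Request:
carry_out(xyz=[[0, 0, 1], [0, 0, 3], [0, 0, 5], [0, 0, 7], [0, 0, 9], [0, 0, 10], [0, 0, 10]], rotation=[[0, 0, 0], [0, 0, 0], [0, 0, 0], [0, 0, 0], [0, 0, 0], [0, 0, 0], [0, 0, 0]], jaw=[0, 0, 0, 0, 0, 0, 0])

```text
time_s: 40.6
tool_pos: [640.7, -85.3, 102.4]
ee_rot: [2.285, 2.151, 0.004]
contact_force: [0.4, 0.6, 0.5]
gripper_width: 0.999
```

Request:
carry_out(xyz=[[-1, -1, 0], [-3, -3, 0], [-5, -6, 0], [-8, -9, 0], [-11, -12, 0], [-14, -15, 0], [-16, -18, 0], [-18, -21, 0], [-20, -24, 0], [-21, -27, 0], [-22, -29, 0], [-22, -29, 0]], rotation=[[0, 0, 0], [0, 0, 0], [0, 0, 0], [0, 0, 0], [0, 0, 0], [0, 0, 0], [0, 0, 0], [0, 0, 0], [0, 0, 0], [0, 0, 0], [0, 0, 0], [0, 0, 0]], jaw=[0, 0, 0, 0, 0, 0, 0, 0, 0, 0, 0, 0])

```text
time_s: 41.8
tool_pos: [416.1, -376.8, 98.2]
ee_rot: [-2.29, -2.148, 0.001]
contact_force: [0.1, 0.1, -0.2]
gripper_width: 0.999
```

Run:
```python
from h import *
d=optics.get_image('top');s=optics.get_image('scene');c=d['color'];P=cloud(d);print(env.state()['tool_pos'],env.state()['qvel'].round(3))
m=((P[:,:,2]>45)&(P[:,:,2]<90)).astype(np.uint8); m[:115]=0;m[180:]=0;m[:,:258]=0;m[:,445:]=0
n,l,st,ce=cv2.connectedComponentsWithStats(m)
pads=[(653.5,154.7),(648.6,74.8),(643.8,-4.8),(639.2,-84.7)]
for i in range(1,n):
    if st[i,4]<40: continue
    r=ray(d,ce[i],68)[:2]; print(ce[i].round(1),r.round(1),'off',min((np.hypot(*(r-np.array(p))),k) for k,p in enumerate(pads)),np.median(P[l==i][:,2]).round(1),np.median(c[l==i],0))
g=c.max(2);a=(g<60).astype(np.uint8);a[:170]=0;a[220:]=0;a[:,:165]=0;a[:,220:]=0
print('bowl px',cv2.minEnclosingCircle(np.argwhere(a>0)[:,::-1].astype(np.float32)))
cv2.imwrite('pics/t13.png',cv2.resize(c[100:260,160:460],None,fx=2.5,fy=2.5)[:,:,::-1])
cv2.imwrite('pics/s13.png',cv2.resize(s['color'][100:300,180:460],None,fx=2.8,fy=2.8)[:,:,::-1])
```

```text
[ 417.60148328 -374.31689946   98.27207247] [ 0.03  -0.008  0.001  0.004  0.003  0.003]
[307.3 142.4] [651.5 154.2] off (np.float64(2.05586777162244), 0) 67.7 [240. 241. 228.]
[337.5 144.2] [647.3  74.7] off (np.float64(1.2865567237480222), 1) 67.9 [181. 241. 145.]
[367.3 146.1] [642.6  -3.8] off (np.float64(1.575501945516583), 2) 68.1 [ 88. 167.  94.]
[397.  148.1] [637.8 -82.2] off (np.float64(2.8662767726367915), 3) 68.2 [63. 86. 68.]
bowl px ((192.5, 194.6764678955078), 20.257314682006836)
```

View pics/t13.png

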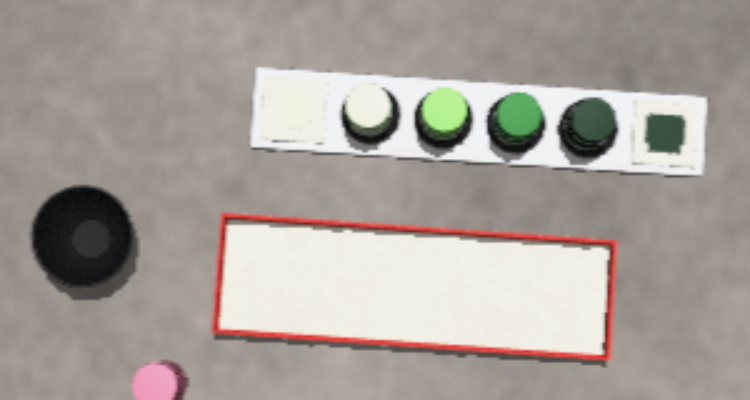

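View pics/s13.png

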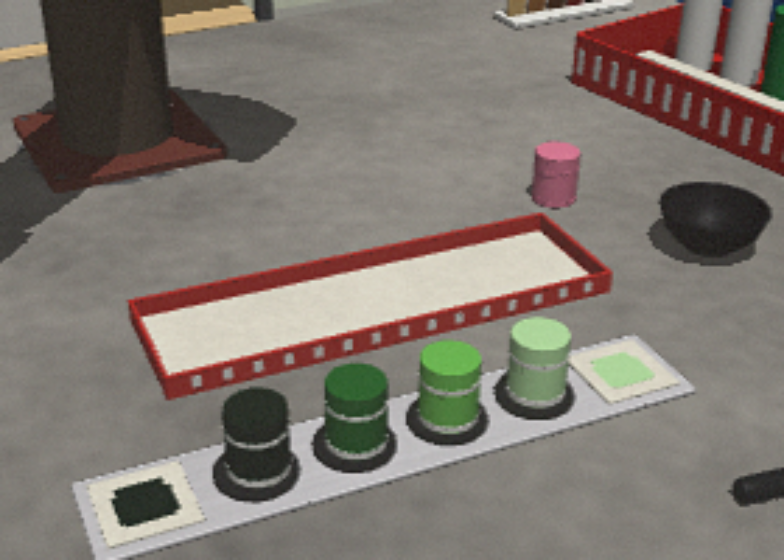

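All four pots stand upright on their pads in order, 1 to 3 mm off centre, with the bowl still at pixel (193,195). Handing in.

```bash
python3 -c "
from station import job
print(job.job_done())"
```

```text
the job is handed in; nothing more can be done
None
```

All four pots are on the pads in order of shade, from the palest beside the pale-stained card to the darkest beside the dark-stained card. I handed the job in at about 42 s; no verdict is reported.

- **Last checks:** the top camera put the pot centres 1.3 to 2.9 mm from the pad centres and the pot tops at about 68 mm, as expected for pots on the pads. Both views show them upright. The bowl hadn't visibly moved in the pictures, and the gripper was clear of everything.
- **Setting down:** each pot was lowered until the wrist felt 4–6 N, then released.
- **What disagreed:** the reported TCP height was about 38 mm lower than the fingertips the camera showed. My first grasp therefore closed above the light pot without touching it. I corrected by vision, and the offset then stayed constant.
- **Camera bias:** the scene camera read about 3 mm too far in +y compared with the top camera, so I centred the pots by the top camera.

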